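# Ready the bonsai pot clamp: cover the bar, then hold the sprung jaw open

## Robot

A 6-joint arm with a two-finger parallel gripper is mounted at the origin on the work surface. World frame = base frame: x ahead of the robot, y to its left, z up, the work surface at z = 0. Lengths are in m, angles in degrees, forces in N, time in s.
With the tool pointing down it reaches from about 0.325 to 1 m from the base axis. Payload 5.1 kg.
Tool frame: the origin (TCP) lies at the very end of the fingers, on their centre line; the grasp point (between the pads) lies 19 mm behind it (arm.pinch_z is the distance from the TCP to the grasp point, in m); z points along the fingers, y is the line along which they close (so a half turn about z gives the same grasp; the last joint's range is limited). The gripper opens to 85 mm and grips with 20 to 120 N. Pads are 22 mm wide; open, the fingers measure 114 mm over their backs; the gripper's body (76 mm by 85 mm) begins 54 mm behind the grasp point. The pads swing forward as they close: fully open they stand 13 mm farther back than shut.
Start: joints at [70.497, 7.093, 94.555, -0, 78.352, -4.733], TCP at [0.166, 0.629, 0.231] pointing down, gripper open.
Joint ranges: [-149.61, 149.61], [-58.7, 133.49], [1.44, 155.28], [-77.14, 257.14], [18.33, 153.61], [-166.67, 166.67]. Speed limits (degrees/s): [147.25, 147.25, 180, 180, 180, 180].

## Interface

Orientations are given as [roll, pitch, yaw] about the fixed x, y, z axes, in that order (R = Rz(yaw) Ry(pitch) Rx(roll)).
In Python, from plant import arm, ungrasp, gripper_close, planner, viewer gives the robot as it stands. The module is installed in compiled form; this text tells all that it offers. Calls block until the motion is done:
- arm.move_ptp(position, orientation): joint-space move of the TCP to a pose.
- arm.move_linear(position, ori=None, max_speed=0.15): straight line of the TCP; ori=None keeps the orientation; max_speed is the mean speed in m/s.
- arm.movej(angles): joint-space move.
- ungrasp() and gripper_close(force=None): open the fingers fully, or close them until they stop; force is the grip in N (None keeps the last).
- arm.dwell(seconds).
- planner.ik(position, orientation): joint angles nearest the present ones, or None.
- viewer.camera(name): name is "scene" or "top"; returns a dict with "color" (384x512x3 uint8, red, green, blue), "intrinsics" (3x3 intrinsics, pixels), "pose" (4x4, takes a point from camera to world coordinates). Camera axes: x right, y down, z forward; pixel columns grow to the right and rows downward; lengths in m; the calibration is good to about 2 mm. A picture is of the moment at which its call begins. There is no depth.
A pose or a line that the arm cannot do raises arm.Unreachable and nothing moves.
- arm.job_done(): hands the job in; it is judged then, once.
Readings, each from a call of its own:
- arm.read_time_s(): time.
- arm.read_qpos(): joint angles.
- arm.read_qvel(): joint speeds.
- arm.read_effort(): joint torques, N m.
- arm.read_tool_pos(): TCP position.
- arm.read_eef_rot(): TCP orientation.
- arm.read_contact_force(): force on the tool from outside, world axes, zero at the start.
- arm.read_torque(): the same for the moment, N m.
- arm.read_gripper_width(): opening from 0.0 (shut) to 1.0 (fully open).
- arm.read_grasp_force(): force on a finger pad.
Only numpy, scipy, OpenCV 4.12 (cv2) and the standard library are available. Lean on these libraries where they do the work, as an engineer would, in place of code of your own. Each camera call takes 0.05 s, during which the arm holds its last target. There are 200 camera calls.

## Task

Get the bonsai clamp ready to take the clay pot: first hang the U-shaped rubber jaw cover over the clamp's fixed bar and let go of it, while the jaw is still closed. Then take the upright handle of the spring-loaded jaw, pull it out until the jaw's pointer lines up with the pointer of the steel marker clip, and keep holding it there: the job finishes with the gripper still holding the jaw at the mark. Leave everything else on the table where it stands.

Things in the scene. Friction and masses are not known exactly. Their poses are not given: they have to be found in the camera images.
- clamp: Fixed bonsai pot clamp: aluminium plate 270 x 170 x 12 mm on the table, turned by its yaw. Origin: centre of the plate's underside. Its x axis runs from the handle end to the bar end, its y axis along the bar, z up. The jaw is pulled out along -x, away from the bar.
- bar_top (a point): Middle of the top face of the clamp's fixed horizontal steel bar, 75 mm above the table; axes as the clamp's. Bar: square, 14 x 14 mm, 150 mm long along y, 90 mm from the plate's centre; 132 mm of it is free between its two posts, with 49 mm of air below. The closed jaw block stands 53 mm from the bar; its top is 2 mm lower than the bar's.
- cover_center (a point): Middle of the loose rigid rubber jaw cover (0.10-0.20 kg), 42 mm above its feet. It stands on two legs like an upside-down U: 60 mm along its y, 36 mm across its x, 84 mm high with its fin. The roof's underside is 2 mm below this point, so hung on the bar this point is 2 mm above bar_top, with its y along the bar, either way round.
- jaw: Sliding jaw: 40 mm wide steel tongue with an upright handle and a wooden jaw block. Origin on the handle's axis at the plate's top; axes as the clamp's. Slides only along the clamp's x, 110 mm at most, out along -x; starts closed (origin 65 mm from the plate's centre). A spring draws it shut with about 5 N when closed, 11 N at 80 mm out (80 N/m); let go, it shuts.
- handle (a point): Point to grip on the jaw's upright round steel handle, 58 mm above the table: 22 mm in diameter, bare from 32 to 84 mm above the table, then a cap 28 mm across and 6 mm high. The tongue under it tops out at 28 mm above the table; the back of the jaw block is 77 mm from the handle's axis toward +x.
- jaw_pointer (a point): Tip of the thin (4 mm) steel pointer that sticks out sideways from the jaw's tongue toward the clamp's -y, 30 mm above the table; moves with the jaw; axes as the clamp's.
- mark (a point): Tip of the matching 4 mm pointer of the marker clip on the plate's -y edge, 30 mm above the table; axes as the clamp's. It stands 45 to 80 mm from the closed jaw's pointer, toward -x. The jaw is at the mark when jaw_pointer and mark have the same x in the clamp's frame; the tips then face each other 1 mm apart.
- clip: The marker clip: small fixed steel block, 12 x 22 x 22 mm with a small screw on top; origin at its underside on the plate, 12 mm above the table.
- cover: The same jaw cover; origin between its feet, at the bottom. Legs 6 mm thick, 40 mm long, with a 24 mm slot between them that runs along y; above them a roof 6 mm thick (40 to 46 mm up); on its middle an upright grey plastic fin to grip, 10 mm thick along x, 44 mm long along y, from 46 to 84 mm up.
- dish: Bystander: small ceramic bowl, 64 mm across, 42 mm high; origin at its underside.
- spool: Bystander: wire spool, 60 mm across, 38 mm high; origin at its underside.
- jar: Bystander: small jar, 52 mm across, 46 mm high; origin at its underside.
- training_pot: Bystander: brown clay training pot, 150 mm across, 85 mm high, beyond the clamp; origin at its underside.
- pliers: Bystander: aluminium jin pliers lying flat, about 170 mm long, 15 mm high, beyond the clamp; origin between the handles.
- rake: Bystander: yellow plastic hand rake lying flat, 280 mm long, 21 mm high, at the right side.
- cloche: Bystander: glass bell cloche, 160 mm across, 210 mm high, at the left side; origin at its underside.

How it is judged (in metres and radians):
On the way:
1. the cover hangs seated on the bar, let go, with the jaw still closed (less than 20 mm out) (z of cover_center in the frame of bar_top between -0.003 and 0.007 m and x of cover_center in the frame of bar_top between -0.009 and 0.009 m and y of cover_center in the frame of bar_top between -0.045 and 0.045 m and angle between cover_center's own z axis and vertical below 0.15 rad and angle between the y axis of cover_center and the y axis of bar_top, either way round below 0.25 rad and contact force between the fingers and cover below 0.1 N and contact force between cover and clamp above 0.4 N and x of jaw_pointer in the frame of clamp above -0.045 m), for 0.3 s.
At the end, for the whole second after the job is handed in: The cover hangs on the fixed bar, seated (within 5 mm in height, 9 mm across, 45 mm along, upright within 0.15 rad), not touched by the fingers; and the jaw is held by the gripper, still, with its pointer within 6 mm of the mark along the slide (z of cover_center in the frame of bar_top between -0.003 and 0.007 m and x of cover_center in the frame of bar_top between -0.009 and 0.009 m and y of cover_center in the frame of bar_top between -0.045 and 0.045 m and angle between cover_center's own z axis and vertical below 0.15 rad and angle between the y axis of cover_center and the y axis of bar_top, either way round below 0.25 rad and contact force between the fingers and cover below 0.1 N and contact force between cover and clamp above 0.4 N and x of jaw_pointer in the frame of mark between -0.006 and 0.006 m and contact force between the fingers and jaw above 2 N and linear speed of jaw below 0.01 m/s and contact force between jaw and cover below 0.2 N); the arm keeps its last pose, push and grip.
It fails at once if a bystander is shoved more than 30 mm or tipped over (distance of any of dish, spool, jar, training_pot, pliers, rake, cloche from where it was at the start of the episode above 0.03 m or angle between any of dish, spool, jar, training_pot, pliers, rake, cloche's own z axis and vertical above 0.5 rad).
It also fails if it takes over 56 s, if anything falls off the work surface, if the arm or the gripper's body presses on something with over 40 N, if the wrist force passes 120 N, or if a joint passes its speed limit or range.

## Working session

There is one attempt and no reset: what is moved stays moved. The work goes in short steps, each a Python script; the robot and the scene stay as the last script left them, time stands still between calls to the robot, and variables do not carry over. Pictures are saved under pics/ and viewed, at most 10 in all, crops included, and the job is handed in when it is done.

```bash
mkdir -p pics
python3 - <<'E'
from plant import arm, viewer
import cv2, numpy as np
for n in("scene","top"):
    c=viewer.camera(n); cv2.imwrite(f"pics/{n}0.png",cv2.resize(c["color"][:,:,::-1],(800,600),interpolation=cv2.INTER_CUBIC))
    cv2.imwrite(f"{n}_raw.png",c["color"][:,:,::-1]); np.savez(f"{n}.npz",K=c["intrinsics"],T=c["pose"])
    print(c["intrinsics"],c["pose"].round(4))
print(arm.read_time_s(),arm.read_eef_rot())
E
```

```text
[[387.21822745   0.         258.16958618]
 [  0.         387.21822745 192.51352018]
 [  0.           0.           1.        ]] [[-0.1111  0.6959 -0.7095  1.4943]
 [ 0.9938  0.0824 -0.0748  0.0787]
 [ 0.0064 -0.7134 -0.7007  0.9973]
 [ 0.      0.      0.      1.    ]]
[[392.39680923   0.         258.44058127]
 [  0.         392.39680923 189.51559789]
 [  0.           0.           1.        ]] [[-0.0262 -0.9986  0.0469  0.5241]
 [-0.9995  0.0269  0.0137 -0.0063]
 [-0.0149 -0.0465 -0.9988  1.4025]
 [ 0.      0.      0.      1.    ]]
0.1 [-1.79892378e+02 -1.11886291e-02  1.65226626e+02]
```

View pics/scene0.png

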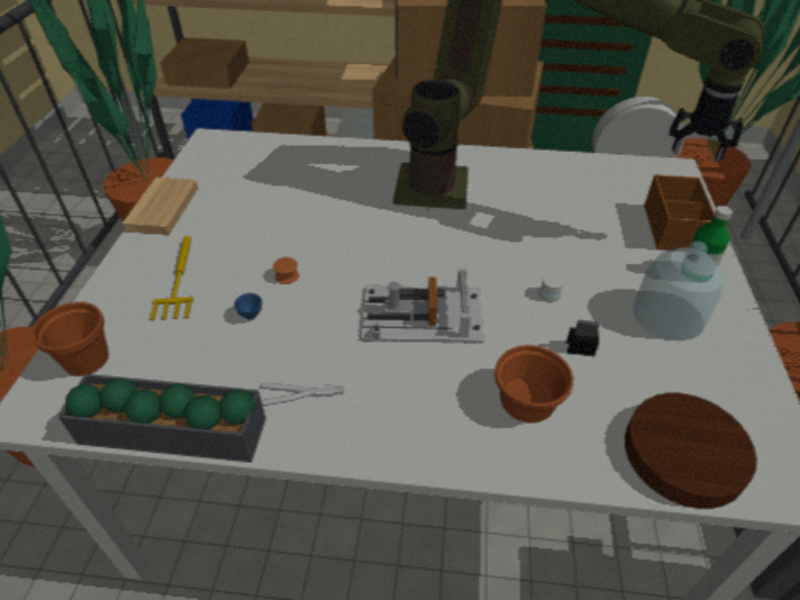

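View pics/top0.png

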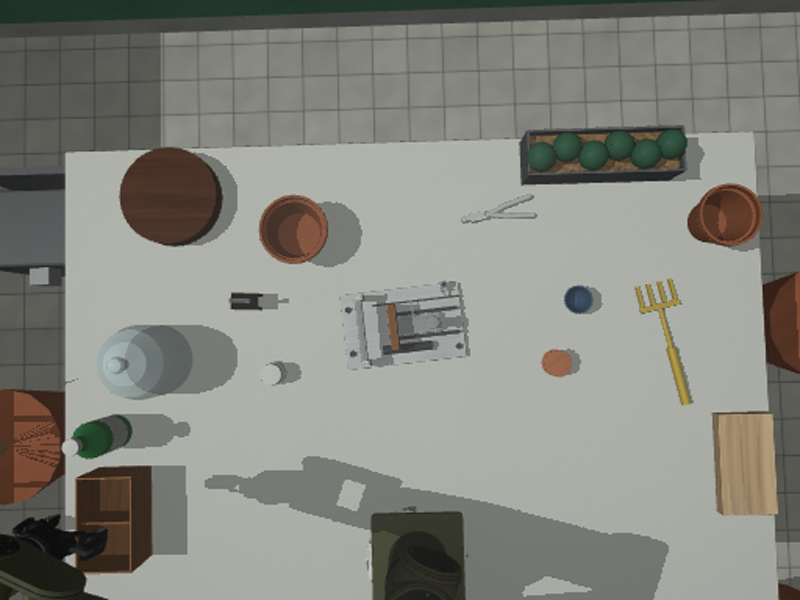

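The scene view shows the clamp around (420,310), bar on the right, and the black cover at (583,338). In the top view the clamp is at (405,326) with its bar at the left (x≈365), the handle at about (432,322), and the cover at (247,301). I'll zoom in on both views.

Run:
```python
import cv2,numpy as np
t=cv2.imread("top_raw.png");s=cv2.imread("scene_raw.png")
a=cv2.resize(t[175:240,140:305],(792,312),interpolation=cv2.INTER_CUBIC)   # x4.8
b=cv2.resize(s[170:230,225:390],(792,288),interpolation=cv2.INTER_CUBIC)
cv2.imwrite("pics/z0.png",np.vstack([a,b]))
```

```text
(no output)
```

View pics/z0.png

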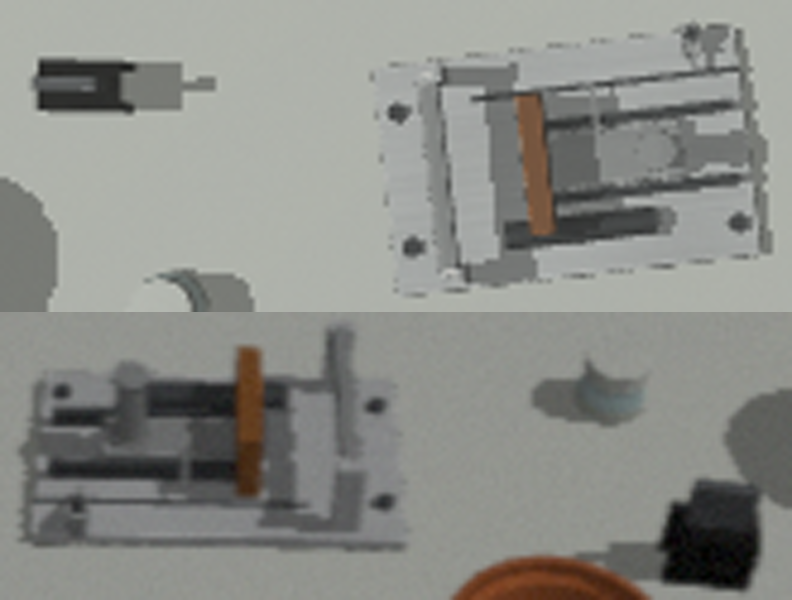

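The crops (scale 4.8) show these features:
- **Plate:** corners at (373,66), (742,28), (768,252) and (398,294).
- **Bar:** runs from (430,78) to (455,278).
- **Cover:** at (37–133, 60–110), its long axis across the bar's direction, so it needs about a 90° turn.
- **Pointers:** jaw pointer at x≈597, clip near (695,35).

Next I'll turn these into coordinates.

```bash
cat > h.py <<'E'
import numpy as np,cv2
def cam(n):
    d=np.load(f"{n}.npz");return d["K"],d["T"]
def ray(n,uv,z):
    K,T=cam(n);d=T[:3,:3]@np.linalg.solve(K,[uv[0],uv[1],1.]);return (T[:3,3]+d*(z-T[2,3])/d[2])
def proj(n,P):
    K,T=cam(n);p=T[:3,:3].T@(np.asarray(P,float)-T[:3,3]);q=K@p;return q[:2]/q[2]
E
python3 - <<'E'
from h import *
f=lambda x,y:((x+.5)/4.8+140-.5,(y+.5)/4.8+175-.5)
g=lambda x,y:((x+.5)/4.8+225-.5,(y-312+.5)/4.8+170-.5)
C=np.array([ray("top",f(*p),.012)[:2] for p in[(373,66),(742,28),(768,252),(398,294)]])
print("corners",C.round(4).tolist(),"ctr",C.mean(0),"sides",[np.linalg.norm(C[i]-C[i-1]).round(4) for i in range(4)])
ex=(C[0]+C[3]-C[1]-C[2]);yaw=np.arctan2(ex[1],ex[0]);print("yaw",np.degrees(yaw))
b=np.array([ray("top",f(*p),.075)[:2] for p in[(430,78),(455,278)]]);d=b[1]-b[0];print("bar",b.mean(0),np.linalg.norm(d),"yaw+90",np.degrees(np.arctan2(d[1],d[0])))
R=np.array([[np.cos(yaw),-np.sin(yaw)],[np.sin(yaw),np.cos(yaw)]])
print("bar in clamp",R.T@(b.mean(0)-C.mean(0)))
for n,box in(("top",(200,175,300,240)),("scene",(225,170,320,230))):
    im=cv2.imread(n+"_raw.png");x0,y0,x1,y1=box
    h=im[y0:y1,x0:x1].astype(int);m=((h[...,2]-h[...,0])>40).astype(np.uint8)
    v,u=np.nonzero(m);p=ray(n,(u.mean()+x0,v.mean()+y0),.07)[:2];print(n,"block",m.sum(),p,R.T@(p-C.mean(0)))
im=cv2.imread("top_raw.png");h=im[180:203,140:180];m=(h.max(2)<75).astype(np.uint8)
print(m.sum());print("\n".join("".join("#" if a else "." for a in r) for r in m))
print(h[:,:,1][5:16,4:30])
for n,p in(("jawptr top",(597,88)),("clip screw",(692,33))):
    for z in(.03,.036): q=ray("top",f(*p),z)[:2];print(n,z,R.T@(q-C.mean(0)))
for n,p in(("jawptr sc",(185,487)),("clip screw sc",(76,506))):
    for z in(.03,.036): q=ray("scene",g(*p),z)[:2];print(n,z,R.T@(q-C.mean(0)))
# rectified clamp-frame patches at z=.03
o=[]
for n in("top","scene"):
    im=cv2.imread(n+"_raw.png");s=[(-.16,-.12),(.14,-.12),(.14,.1),(-.16,.1)]
    src=np.float32([proj(n,[*(R@np.array(a)+C.mean(0)),.03]) for a in s]);w=750;hh=550
    H=cv2.getPerspectiveTransform(src,np.float32([[0,0],[w,0],[w,hh],[0,hh]]))
    o.append(cv2.warpPerspective(im,H,(w,hh),flags=cv2.INTER_CUBIC)[:300])
cv2.imwrite("pics/rect.png",np.vstack(o))
E
```

```text
corners [[0.5975, 0.1588], [0.6183, -0.1148], [0.4529, -0.1289], [0.429, 0.1439]] ctr [0.52441799 0.01475157] sides [np.float64(0.1691), np.float64(0.2744), np.float64(0.166), np.float64(0.2739)]
yaw 94.66854587018142
bar [0.51406078 0.10398429] 0.14183911758485065 yaw+90 -174.17852343665444
bar in clamp [0.08977965 0.00306008]
top block 139 [0.5214637  0.03896554] [0.02437409 0.00097368]
scene block 135 [0.54358448 0.04171945] [ 0.02531842 -0.02129785]
144
........................................
........................................
........................................
........................................
........................................
........................................
........................................
........................................
........####################............
........####################............
........#################...............
....................#####...............
....................#####...............
....................#####...............
........#################...............
........###############
[... 1148 characters left out ...]
 45  47  99 122 122 122 123]
 [178 177 149 113  82  82  82  82  84  84  85  85  86 111 110  92  51  53
   47  43  50  99 122 122 122 122]
 [178 178 176 140  47  48  49  49  49  49  49  49  48  49  49  49  48  47
   47  47  52  99 123 122 122 123]
 [178 179 176 138  47  47  46  47  47  47  47  46  46  47  47  47  46  46
   49  47  51  99 122 123 124 123]]
jawptr top 0.03 [-0.02543119 -0.04977418]
jawptr top 0.036 [-0.02541144 -0.04954788]
clip screw 0.03 [-0.09866865 -0.08220524]
clip screw 0.036 [-0.09832873 -0.08183717]
jawptr sc 0.03 [-0.01934902 -0.05318128]
jawptr sc 0.036 [-0.01932358 -0.05887987]
clip screw sc 0.03 [-0.09628811 -0.07454111]
clip screw sc 0.036 [-0.0957854  -0.08010721]
```

View pics/rect.png

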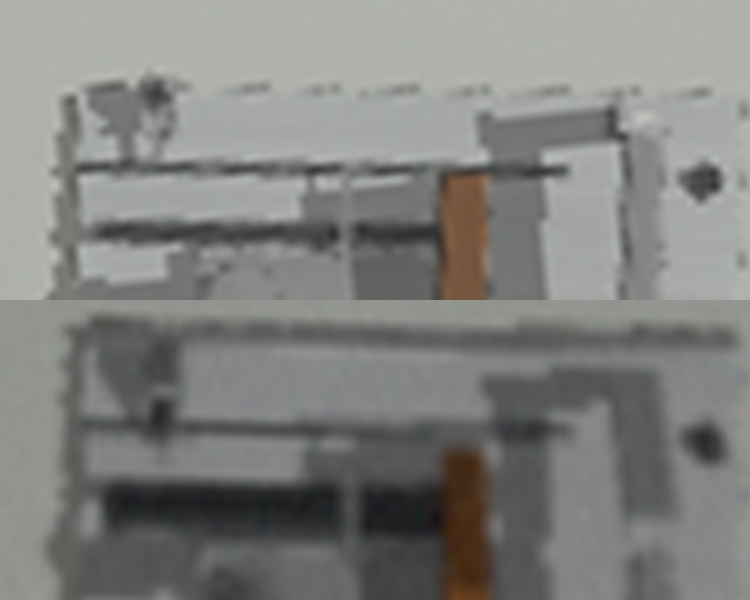

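The rectified view (2.5 px/mm) shows the jaw pointer at u≈347 in both cameras and the clip and its pointer at u≈160–162. That puts the mark about 75 mm out. My right-hand plate edge was actually its shadow: plate, block and pointer all say the origin is about 3.7 mm further along +x. I'll check this against the bar and measure the cover.

Run:
```python
from h import *
yaw=np.radians(94.9);R=np.array([[np.cos(yaw),-np.sin(yaw)],[np.sin(yaw),np.cos(yaw)]]);c0=np.array([.52442,.01475])
c=c0+R@[.0037,0];print("clamp",c)
im=cv2.imread("top_raw.png",0).astype(np.float32)
def prof(xs,y,z):
    p=np.float32([proj("top",[*(R@np.array([x,y])+c),z]) for x in xs]);return cv2.remap(im,p[None,:,:],None,cv2.INTER_LINEAR)[0].astype(int)
xs=np.arange(.07,.112,.002)
print((xs*1000).round().astype(int))
for y in(-.055,-.03,0,.03,.055):print(y,prof(xs,y,.075))
xs=np.arange(-.145,-.12,.002);print((xs*1000).astype(int));[print(prof(xs,y,.012)) for y in(-.03,.05,.07)]
xs=np.arange(.12,.15,.002);print((xs*1000).astype(int));[print(prof(xs,y,.012)) for y in(-.03,0,.05)]
xs=np.arange(-.115,-.01,.002);print((xs*1000).astype(int));[print(y,prof(xs,y,.03)) for y in(-.075,-.066,-.06,-.056,-.052,-.048,-.044)]
f=ray("top",(153.0,192.0),.084);r=ray("top",(156.3,192.3),.046);print("fin",f,"roof",r)
K=[(a,ray("top",a,.084).round(4)) for a in((146.4,192),(159.4,192))];print(K)
from plant import planner,arm
for y in(0,90,-90,180):
    for n,p,o in(("pick",[f[0],f[1],.05],y),("bar",[*(c+R@[.09,0]),.1],94.9+y),("handle",[*(c+R@[-.065,0]),.04],94.9+y)):
        q=planner.ik(p,[180,0,o]);print(y,n,None if q is None else np.round(q,0))
```

```text
clamp [0.52410396 0.01843648]
[ 70  72  74  76  78  80  82  84  86  88  90  92  94  96  98 100 102 104
 106 108 110]
-0.055 [168 168 168 168 168 149 110 113 130 131 132 134 139 146 158 169 170 169
 169 165 158]
-0.03 [163 163 163 163 163 141 116 127 133 131 131 133 141 150 160 165 166 166
 166 167 167]
0 [163 162 163 163 163 138 115 127 133 131 131 133 141 149 160 164 165 165
 165 165 165]
0.03 [166 165 165 165 165 137 117 129 133 131 132 134 140 149 161 164 165 165
 164 164 165]
0.055 [164 164 164 164 156 125 118 130 131 131 134 139 146 154 163 163 159 150
 146 146 129]
[-145 -143 -141 -138 -136 -134 -132 -130 -128 -126 -124 -122 -120]
[174 147 124 122 120 119 126 138 130 116 106  96  91]
[160 132 123 120 121 128 152 164 165 163 157 153 150]
[143 124 121 116 108 132 165 164 164 164 161 158 160]
[120 122 124 126 128 130 132 134 136 138 140 142 144 146 148]
[167 167 167 168 168 169 171 172 175 176 176 176 176 175 175]
[166 166 166 166 166 168 172 174 174 175 175 175 175 175 175]
[ 75  75  75 118 161 165 163 153 158 171 174 176 175 175 175]
[-115 -113 -111 -109 -107 -105 -103 -100  -98
[... 1728 characters left out ...]
140 147 144 142 141 135 132 131 127 124 121 118 118 118]
fin [0.58724525 0.36795356 0.084     ] roof [0.58771286 0.36724695 0.046     ]
[((146.4, 192), array([0.5878, 0.3903, 0.084 ])), ((159.4, 192), array([0.5867, 0.3463, 0.084 ]))]
0 pick [ 28.  21.  96.  -0.  63. 118.]
0 bar [  6.  -1. 117.  -0.  65.   1.]
0 handle [-11.   4. 118.  -0.  58. -16.]
90 pick [28. 21. 96. -0. 63. 28.]
90 bar [  6.  -1. 117.   0.  65. -89.]
90 handle [ -11.    4.  118.    0.   58. -106.]
-90 pick [  28.   21.   96.    0.   63. -152.]
-90 bar [  6.  -1. 117.  -0.  65.  91.]
-90 handle [-11.   4. 118.  -0.  58.  74.]
180 pick [ 28.  21.  96.   0.  63. -62.]
180 bar None
180 handle [-11.   4. 118.  -0.  58. 164.]
```

Everything agrees: the bar's top face spans 83–97 mm in the clamp frame (90 expected), the jaw pointer sits at −25 mm and the mark at about −99 mm. The fin is at (0.587, 0.368), 44 mm long as specified. Now I'll pick it up and carry it above the bar.

```bash
cat >> h.py <<'E'
yaw=np.radians(94.9);R=np.array([[np.cos(yaw),-np.sin(yaw)],[np.sin(yaw),np.cos(yaw)]]);c=np.array([.5241,.01844])
W=lambda x,y,z:[*(c+R@np.array([x,y])),z]
O=[180,0,4.9]
def shot(v,name,boxes):
    o=[]
    for n,(x0,y0,w,hh) in boxes.items():
        im=v.camera(n)["color"][:,:,::-1];cv2.imwrite(f"{name}_{n}.png",im)
        o.append(cv2.resize(im[y0:y0+hh,x0:x0+w],(790,int(790*hh/w)),interpolation=cv2.INTER_CUBIC))
    cv2.imwrite(f"pics/{name}.png",np.vstack(o))
E
python3 - <<'E'
from h import *
from plant import arm,viewer,gripper_close
arm.move_linear([.166,.629,.33],max_speed=.25)
arm.move_ptp([.587,.368,.33],[180,0,88])
arm.move_linear([.587,.368,.12],max_speed=.2)
arm.move_linear([.587,.368,.051],max_speed=.08)
gripper_close(40)
print(arm.read_gripper_width(),arm.read_grasp_force(),arm.read_time_s())
arm.move_linear([.587,.368,.19],max_speed=.15)
print(arm.read_gripper_width(),arm.read_grasp_force(),arm.read_contact_force())
arm.move_ptp(W(.09,0,.19),O)
arm.move_linear(W(.09,0,.145),max_speed=.1)
print(arm.read_tool_pos(),arm.read_time_s())
shot(viewer,"over",{"top":(190,160,130,49),"scene":(210,140,130,49)})
E
```

```text
0.11110299761020413 41.00367844104767 5.325
0.10721243101020866 40.648890137672424 [-0.1251423   0.41404958 -2.90661177]
[0.51657838 0.10837504 0.14495922] 8.05
```

View pics/over.png

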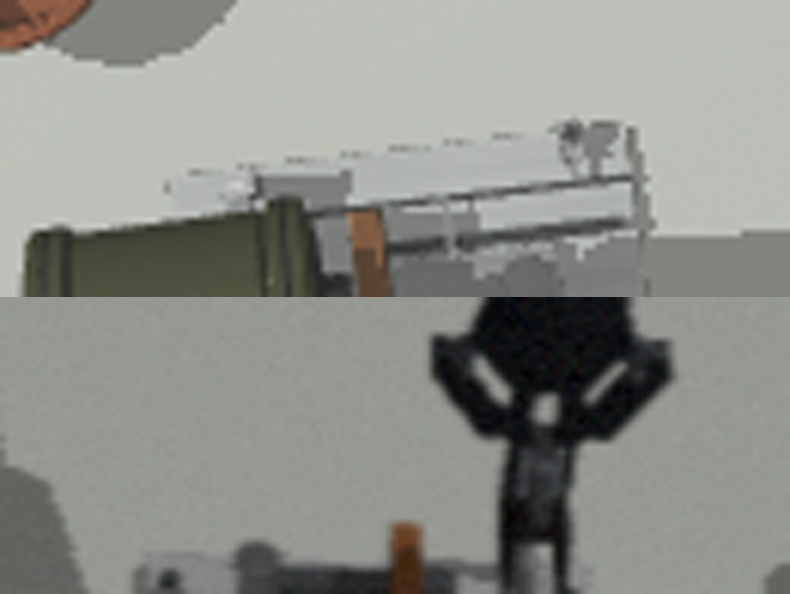

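The cover is held upright above the bar, with its legs at crop x 500–570 in the scene view and the bar seen through the slot at about 540. I'll check numerically against the legs' expected positions and, if that holds, lower it while watching the force.

Run:
```python
from h import *
im=cv2.imread("over_scene.png",0)
# leg-end faces (clamp -y side, y=-0.03), feet at z=.094..: predicted slot/leg columns at z=.11
for x in(.072,.078,.102,.108): print(x,proj("scene",W(x,-.03,.110)).round(1))
r=int(proj("scene",W(.09,-.03,.11))[1])
for k in(-2,0,2): print(r+k,im[r+k,286:312])
```

```text
0.072 [292.2 185.2]
0.078 [294.  185.2]
0.102 [301.2 185.4]
0.108 [303.  185.4]
183 [127 137 141 141 138 118  52  16  44  66  85 104 115 133 118  39  23  76
 123 142 149 150 153 150 151 151]
185 [ 97  95  89  89  90  78  49  27  43  59  70  86 112 127 114  50  30  86
 133 138 132 136 151 153 151 149]
187 [130 136 131 134 130 115  68  39  47  56  68  85 108 116 117  65  38  87
 129 134 133 141 149 150 150 151]
```

The observed legs (291.5 to 303) match the prediction (292.2 to 303) within about 1 mm, so I'm lowering it.

Run:
```python
from h import *
from plant import arm,viewer,ungrasp
f0=arm.read_contact_force()
for z in(.125,.105,.091,.087):
    arm.move_linear(W(.09,0,z),max_speed=.06);print(z,(arm.read_contact_force()-f0).round(2))
ungrasp();arm.dwell(.2)
arm.move_linear(W(.09,0,.2),max_speed=.15)
arm.move_ptp(W(-.067,0,.2),O)
print(arm.read_time_s(),arm.read_contact_force())
shot(viewer,"placed",{"top":(190,170,130,49),"scene":(210,160,130,49)})
```

```text
0.125 [-0.59  0.97 -1.07]
0.105 [ 0.26  1.97 -1.03]
0.091 [ 0.78  1.25 -0.49]
0.087 [-0.87  0.74 -1.66]
12.2417 [-0.01041545  0.87050851 -0.58866312]
```

View pics/placed.png

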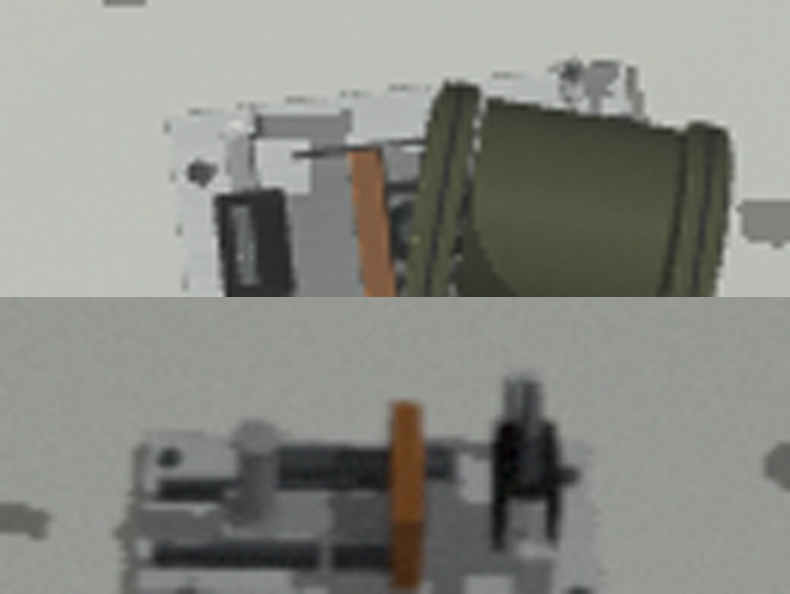

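The cover hangs upright astride the bar in both views: in the top view at (255,245), and in the scene view its legs are either side of the bar at 500–560. Next I'll grip the handle and pull.

Run:
```python
from h import *
from plant import arm,viewer,gripper_close
print("cap pred",proj("scene",W(-.065,0,.09)),"seen ~ (252,182.2)")
print("fin top pred",proj("scene",W(.09,0,.119)),"seen ~ (296,172.8)")
arm.move_linear(W(-.066,0,.12),max_speed=.2)
arm.move_linear(W(-.066,0,.04),max_speed=.08)
gripper_close(60);arm.dwell(.2)
f=lambda:(R.T@(np.array(arm.read_tool_pos())[:2]-c)).round(4)
print(arm.read_gripper_width(),arm.read_grasp_force(),arm.read_contact_force(),f())
arm.move_linear(W(-.1393,0,.04),max_speed=.05);arm.dwell(.3)
print(arm.read_gripper_width(),arm.read_grasp_force(),arm.read_contact_force(),f(),arm.read_time_s())
shot(viewer,"pulled",{"top":(220,170,80,30),"scene":(220,170,80,30)})
```

```text
cap pred [251.51960083 182.52446211] seen ~ (252,182.2)
fin top pred [297.36372498 177.26343918] seen ~ (296,172.8)
0.2548062509247769 58.243185728788376 [-1.77204978  4.74029149  4.29170854] [-0.0654 -0.0001]
0.25461480615909887 58.57918247580528 [-0.7960738  10.42316128  5.03212959] [-0.1375 -0.0005] 16.775
```

View pics/pulled.png

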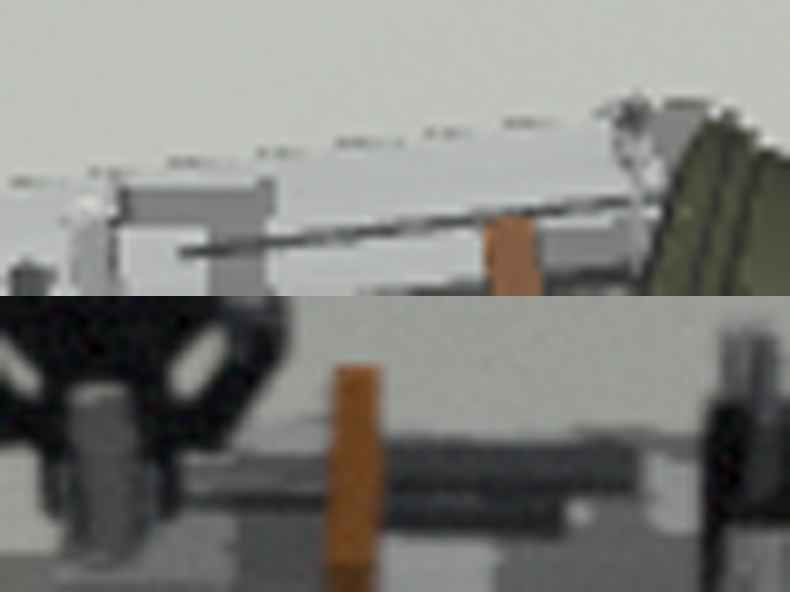

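The jaw is out and held, and the cover is still in place. The jaw pointer at about (638,225) in the top crop looks slightly short of the clip pointer at about (652,165), so I'll rectify both views around the mark.

Run:
```python
from h import *
o=[]
for n in("top","scene"):
    for f in(f"{n}_raw.png",f"pulled_{n}.png"):
        im=cv2.imread(f);s=[(-.125,-.1),(-.075,-.1),(-.075,-.02),(-.125,-.02)]
        src=np.float32([proj(n,W(*a,.03)) for a in s]);w,h=200,320
        o.append(cv2.resize(cv2.warpPerspective(im,cv2.getPerspectiveTransform(src,np.float32([[0,0],[w,0],[w,h],[0,h]])),(w,h),flags=cv2.INTER_CUBIC),(198,560)))
cv2.imwrite("pics/rect2.png",np.hstack(o))
```

```text
(no output)
```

View pics/rect2.png

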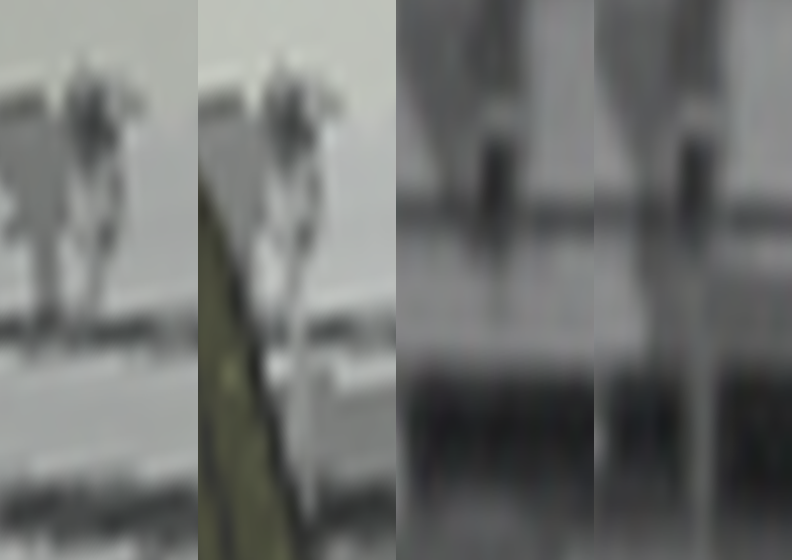

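In the panels (about 4 px/mm), the clip pointer sits at u≈95 (top) and 101 (scene) and the jaw pointer at ≈107 and 111. Both views say the jaw is about 2.5 mm short, so I'll pull that much further and hand in.

Run:
```python
from h import *
from plant import arm,viewer
arm.move_linear(W(-.1417,0,.04),max_speed=.02);arm.dwell(1.0)
print((R.T@(np.array(arm.read_tool_pos())[:2]-c)).round(4),arm.read_grasp_force(),arm.read_contact_force(),arm.read_time_s())
shot(viewer,"final",{"top":(220,170,80,30),"scene":(220,170,80,30)})
o=[]
for n in("top","scene"):
    im=cv2.imread(f"final_{n}.png");s=[(-.125,-.1),(-.075,-.1),(-.075,-.02),(-.125,-.02)]
    src=np.float32([proj(n,W(*a,.03)) for a in s]);w,h=250,400
    o.append(cv2.warpPerspective(im,cv2.getPerspectiveTransform(src,np.float32([[0,0],[w,0],[w,h],[0,h]])),(w,h),flags=cv2.INTER_CUBIC))
cv2.imwrite("pics/rect3.png",np.hstack(o))
```

```text
[-0.1399 -0.0005] 58.602649345993996 [-1.3947555  10.02070638  5.39687693] 18.1417
```

View pics/rect3.png

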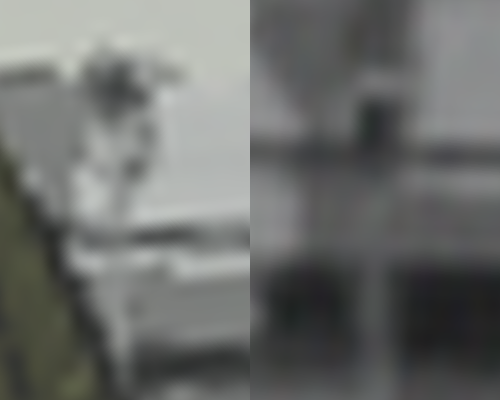

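The two pointers now line up: the jaw pointer at u≈378 is directly below the clip pointer at ≈376 in the scene view, and the top view agrees (both ≈118). I'm handing in.

```bash
python3 -c "
from plant import arm
print(arm.job_done())"
```

```text
the job is handed in; nothing more can be done
None
```

I handed the job in at about 18 s: the cover hangs on the bar, and the gripper holds the jaw with its pointer within about 1 mm of the mark by the camera images; the judge's verdict was not returned.

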